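# Stroke a printer carriage through its travel, dock it and close the dust door

## Task

Check that the carriage of this stripped-down printer runs freely: slide it by its grip fin, slowly (no faster than about 10 cm a second), right up against the stop at the end next to the wide electronics housing, then all the way back across until it is fully home against the opposite stop, at the taller end plate. Then gently slide the low dust door along its track until it is fully closed against the door jamb, leaving the carriage docked, let go and leave the other things on the bench alone.

Things in the scene. Friction and masses are not known exactly. Their poses are not given: they have to be found in the camera images.
- printer: Printer chassis fixed on the bench, outer covers off. Origin on the bench under mid-travel of the carriage; x points from its open front (robot's side) to its back, y along the carriage rods, z up. All mm figures here are in this frame. Black lower case, x -60 to 140, y -195 to 345, top at z 60. Two steel rods along y at z 98 carry the carriage between end plates at y -145 and +145.
- bar (a point): Lower front edge, at mid-length, of the grey bar that crosses above the carriage: x -15 to 30, y -185 to 185, z 280 to 320, on posts at x 30 to 50, |y| 165 to 185. It blocks a tool coming straight down on the carriage's fin; one leaning 30 to 50 degrees (fingers pointing down and towards the printer's back, hand over its open front, closing along y) passes under it.
- dock_end (a point): Middle of the inner top edge of the end plate at the docking end (y -145): the taller one, top at z 135, x -5 to 105. The other end plate, at y +145, has its top at z 115.
- housing (a point): Centre of the top of the wide grey electronics housing beside the bay: x -30 to 130, y 165 to 340, top at z 130.
- jamb (a point): Top of the face that the dust door closes against: the door jamb, a small grey upright block at x -60 to -30, y -155 to -140, z 60 to 125.
- carriage (a joint): Position of the carriage along its rods, in m: 0 = fully home against the stop at the docking end (-y, taller end plate); 0.18 = against the stop at the end next to the electronics housing (+y). It stays where it is left; it takes about 3 N plus 8 N per m/s to move it.
- carriage_grip (a point): Grip point on the carriage's grey fin, on its centreline at x -6, z 159, y = -90 plus the carriage's position. The carriage is a black block 80 wide (y), x -20 to 60, top z 125. The fin rises from it leaning 40 degrees from vertical towards the printer's front: 12 thick (y), 26 wide, top at z 188; about 28 mm of it lie beyond this point along the slope. Axes as the printer's.
- hatch (a joint): Position of the sliding dust door, in m: 0 = fully open (towards +y), 0.18 = fully closed, its leading edge against the door jamb at the docking end. It grows as the door moves to -y, stays where it is left, and takes about 2.5 N plus 8 N per m/s to move.
- hatch_handle (a point): Grip point on the handle of the dust door, at x -80, z 112, y = 120 less the door's position. The door: a low upright grey panel 280 long (y), x -49 to -41, z 62 to 125, in a track across the printer's front. The handle: an upright black fin 14 thick (y), standing 46 out from the door (x -95 to -49), z 70 to 135. Pinch it along y or push its side, tilted as for the carriage. Axes as the printer's.
- carton: Loose closed cardboard box, 120 x 160 x 80 mm, to the right of the printer; origin at the centre of its underside. Leave it alone.
- adapter: Loose black power brick, 60 x 140 x 34 mm, to the right of the printer, beyond the cardboard box; origin at the centre of its underside. Leave it alone.
- mouse: Loose black computer mouse, 110 x 62 x 30 mm, to the left of the printer; origin at the centre of its underside. Leave it alone.

How it is judged:
By the outcome, as a careful person would: the job done as asked, in the order asked, and still so for the second after the job is handed in, with the robot touching nothing.
It also fails if it takes over 54 s, if anything falls off the work surface, if the arm or the gripper's body presses on something with over 40 N, if the wrist force passes 120 N, or if a joint passes its speed limit or range.

## Robot

A 6-joint arm with a two-finger parallel gripper is mounted at the origin on the work surface. World frame = base frame: x ahead of the robot, y to its left, z up, the work surface at z = 0. Lengths are in m, angles in degrees, forces in N, time in s.
With the tool pointing down it reaches from about 0.275 to 0.725 m from the base axis. Payload 15.9 kg.
Tool frame: the origin (TCP) lies at the very end of the fingers, on their centre line; the grasp point (between the pads) lies 19 mm behind it; z points along the fingers, y is the direction in which the jaws open and shut (so a half turn about z gives the same grasp; the last joint's range is limited). The gripper opens to 85 mm and grips with 20 to 120 N. Pads are 22 mm wide; open, the fingers measure 114 mm over their backs; the gripper's body (76 mm by 85 mm) begins 54 mm behind the grasp point. The pads swing forward as they close: fully open they stand 13 mm farther back than shut.
Start: joints at [69.156, 12.198, -1.971, 75.831, 0, 90], TCP at [0.178, 0.467, 0.231] pointing down, gripper open.
Joint ranges: [-170.91, 170.91], [-42.67, 98.43], [-65.05, 77.54], [-120.47, 116.71], [-90, 82.35], [-180, 180]. Speed limits (degrees/s): [108.29, 108.29, 136.94, 147.25, 180, 180].

## Interface

Orientations are given as [roll, pitch, yaw] about the fixed x, y, z axes, in that order (R = Rz(yaw) Ry(pitch) Rx(roll)).
In Python, from cell import arm gives the robot as it stands.
- The arm moves only by the tool servo_tool, never from a script. Its arguments are lists of equal length, an entry for each row: "travel": the shift along the world's x, y, z in m, a list of three; "twist": the turn, a rotation vector about the world's x, y, z in rad, a list of three; "hand": the gripper command: -1 is shut, 1 is fully open, values between are in proportion. In form: {"travel": [[tx, ty, tz], ...], "twist": [[wx, wy, wz], ...], "hand": [hand, ...]}. A call has 1 to 12 rows; each row shifts and turns the commanded pose from where the row before left it; what a row does not reach is not made up. A row lasts 1/8 s, in which the tool goes at most 62.5 mm and 10.7 degrees, less where a joint would pass 70% of its speed; a pose out of reach is approached as far as the arm can. A call with a gripper value outside its range is refused whole. The fingers move at their own pace and stop on an object; "grip_force" is the grip in N (left out, the last holds). Time passes only in rows, so rows that do not move let the fingers close. It gives the time, the measured TCP pose, the force and the opening at its end, in the units of the state.
- arm.state(): the state, without advancing time (a new reading comes with each control period).
- arm.grab_frame(name): name is "scene" or "top" or "wrist"; returns the picture (400x640x3 uint8, blue, green, red); there is no depth.
- arm.camera_model(name): a dict with "camera_matrix" (3x3 intrinsics, pixels), "R" (3x3) and "t" (3): a world point X has camera coordinates R X + t. Camera axes: x right, y down, z forward; pixel columns grow to the right and rows downward; lengths in m; the calibration is good to about 2 mm. A picture is of the moment at which its call begins: read the wrist's pose just before it. camera_model takes no time and is no camera call; for the wrist camera it gives the pose at the moment of the call.
- arm.close_job(): hands the job in, once; it reports no verdict.
Trained networks look in the newest picture that a camera, given by its name, has taken for a name from the list of things; names that differ only in an ending like _2 or _b are one class to them, and where a whole thing is asked for, a point or a joint stands for the part that bears it (a point fixed in the world has none). Each returns a list of dicts, best first, with "p" (0 to 1); they miss things now and then, are a little off and sometimes report something else, mostly with a low value. They report only what shows in the picture. A call takes as long as a camera call.
- arm.search_frame(camera, query): "centre" ([column, row] in pixels, amid what is visible of it).
- arm.trace(camera, query): "pixels" (400x640 bool, what is visible of it) and "centre" ([column, row] in pixels, amid what is visible of it).
- arm.place_of(camera, query): "centre" ([column, row] in pixels: a listed point, or the origin of a listed thing).
The state is a dict: "time": time; "q": joint angles; "qd": joint speeds; "joint_torque": joint torques, N m; "ee_pos": TCP position; "orientation": TCP orientation; "wrist_force": force on the tool from outside, world axes, zero at the start; "wrist_torque": the same for the moment, N m; "gripper_width": opening from 0.0 (shut) to 1.0 (fully open).
Only numpy, scipy, OpenCV 4.12 (cv2) and the standard library are available. Lean on these libraries where they do the work, as an engineer would, in place of code of your own. Each camera call takes 0.05 s, during which the arm holds its last target.

## Working session

There is one attempt and no reset: what is moved stays moved. The work goes in short steps, Python scripts to look and compute and a tool call to move; the robot and the scene stay as the last step left them, time stands still between calls to the robot, and variables do not carry over. Pictures are saved under pics/ and viewed, and the job is handed in when it is done.

Besides the shell and the picture viewer there is one more tool, called after ">>>" as a command line: name --argument value ..., lists and objects as JSON in quotes. servo_tool: Moves the arm, as the interface text tells. Its arguments: {"type":"object","properties":{"travel":{"type":"array"},"twist":{"type":"array"},"hand":{"type":"array"},"grip_force":{"type":"number"}},"required":["travel","twist","hand"]}

```bash
ls; mkdir -p pics; python3 - <<'E'
from cell import arm
import cv2,json
s=arm.state();print(s)
for c in ["scene","top"]:
    im=arm.grab_frame(c);cv2.imwrite(f"pics/{c}0.png",im)
    for q in ["bar","dock_end","housing","jamb","carriage_grip","hatch_handle","printer"]:
        r=arm.place_of(c,q);print(c,q,[(x["centre"],round(x["p"],2)) for x in r[:2]])
    m=arm.camera_model(c);print(m)
print(arm.state()["time"])
E
```

```text
pics
{'time': 0.0, 'q': array([ 6.91564981e+01,  1.22246845e+01, -2.00938693e+00,  7.58317043e+01,
        5.91348338e-04,  9.00005562e+01]), 'qd': array([-0.01585434, -0.01908718,  0.02722767, -0.00602151, -0.05587643,
        0.03851653]), 'joint_torque': array([-1.19806209e-03, -6.86170506e+01,  4.87113154e+01,  1.80477637e-02,
       -6.25602729e-05, -1.59598977e-05]), 'ee_pos': array([0.17777967, 0.46694916, 0.23080926]), 'orientation': array([-1.79934224e+02, -5.90709485e-04,  1.59155941e+02]), 'wrist_force': array([ 0.25528954, -0.07539639, -0.5540188 ]), 'wrist_torque': array([-0.03182753,  0.0050472 ,  0.01167624]), 'gripper_width': 0.9974267128993602}
scene bar [([311.0, 193.4], 0.69)]
scene dock_end [([276.8, 250.7], 0.76)]
scene housing [([397.0, 219.6], 0.65), ([467.7, 198.4], 0.34)]
scene jamb [([267.0, 227.8], 0.82)]
scene carriage_grip [([322.4, 220.5], 0.69)]
scene hatch_handle [([338.8, 202.5], 0.88)]
scene printer [([314.2, 246.1], 0.85)]
{'camera_matrix': array([[436.3461014 ,   0.        , 323.25832608],
       [  0.        , 436.3461014 , 197.02553196],
       [
[... 216 characters left out ...]
102, -0.30405231,  1.78323275])}
top bar [([335.9, 184.0], 0.83)]
top dock_end [([372.8, 171.3], 0.81)]
top housing [([253.6, 181.1], 0.93)]
top jamb [([372.7, 203.9], 0.86)]
top carriage_grip [([323.0, 187.9], 0.67)]
top hatch_handle [([300.3, 219.6], 0.9), ([320.3, 191.2], 0.38)]
top printer [([326.8, 200.5], 0.92)]
{'camera_matrix': array([[508.66884446,   0.        , 318.01845806],
       [  0.        , 508.66884446, 206.10974282],
       [  0.        ,   0.        ,   1.        ]]), 'R': array([[ 0.02530116, -0.99963471,  0.00950284],
       [-0.98361612, -0.02659073, -0.17830385],
       [ 0.1784914 , -0.00483585, -0.98392959]]), 't': array([-0.02092838,  0.56298651,  1.70136258])}
0.8
```

View pics/scene0.png

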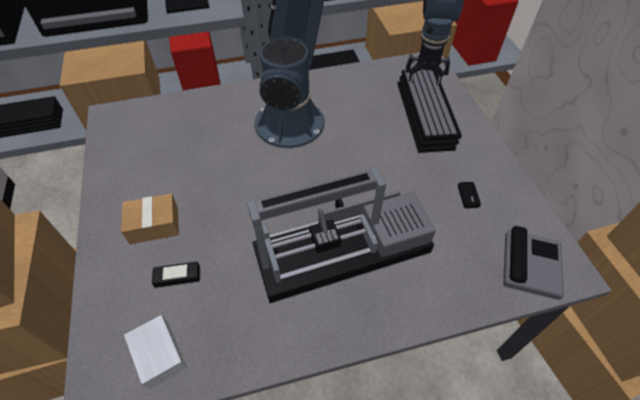

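View pics/top0.png

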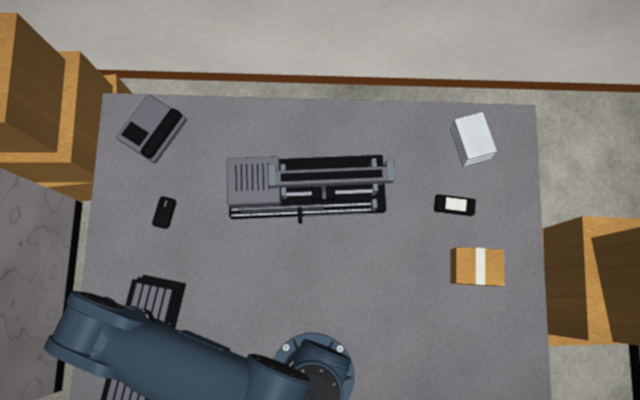

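The scene view looks from behind the printer: the housing is at (397,220), the carriage at (322,230) and the door handle at (339,203). In the top view the handle is at (300,215) and the carriage at (323,190). Next I'll fit the printer pose and both joints.

```bash
cat > fit.py <<'E'
from cell import arm
import numpy as np
from scipy.optimize import least_squares
obs={"scene":dict(bar=(311,193.4),dock_end=(276.8,250.7),housing=(397,219.6),jamb=(267,227.8),carriage_grip=(322.4,220.5),hatch_handle=(338.8,202.5),printer=(314.2,246.1)),
"top":dict(bar=(335.9,184),dock_end=(372.8,171.3),housing=(253.6,181.1),jamb=(372.7,203.9),carriage_grip=(323,187.9),hatch_handle=(300.3,219.6),printer=(326.8,200.5))}
cm={c:arm.camera_model(c) for c in obs}
def pts(c,h): return dict(printer=(0,0,0),bar=(-15,0,280),dock_end=(50,-145,135),housing=(50,252.5,130),jamb=(-45,-140,125),carriage_grip=(-6,-90+c*1e3,159),hatch_handle=(-80,120-h*1e3,112))
def W(p,X):
    a=p[2];return np.array([[np.cos(a),-np.sin(a),0],[np.sin(a),np.cos(a),0],[0,0,1]])@(np.array(X)/1e3)+[p[0],p[1],0]
def proj(c,X):
    m=cm[c];u=m["camera_matrix"]@(m["R"]@X+m["t"]);return u[:2]/u[2]
def res(p):
    P=pts(p[3],p[4]);return np.concatenate([proj(c,W(p,P[k]))-o for c in obs for k,o in obs[c].items()])
if __name__=="__main__":
    r=least_squares(res,[.55,0,0,.09,.05],loss="soft_l1")
    print(r.x,np.degrees(r.x[2]))
    print(res(r.x).reshape(-1,2).round(1).tolist())
    J=r.jac;print(np.sqrt(np.diag(np.linalg.inv(J.T@J)))*1.5)
E
python3 fit.py
```

```text
[ 0.6017721  -0.04472919  0.06754368  0.11491684  0.01591033] 3.869967731748303
[[1.5, -0.8], [-4.3, 2.3], [0.8, -2.2], [-0.7, 0.5], [-0.4, -3.0], [-1.0, -1.2], [1.1, 2.5], [-3.8, 1.2], [0.4, 2.6], [-0.2, -2.2], [0.4, -1.2], [-0.1, 3.1], [-0.6, -2.9], [2.2, -2.2]]
[0.00333201 0.00236205 0.02566541 0.0043487  0.00592585]
```

```bash
cat > ov.py <<'E'
import cv2,numpy as np,itertools,fit
def boxes(c,h):
    y=-90+c*1e3; hy=120-h*1e3
    # door leading edge at jamb face -140 when h=180 -> center y = 180-h
    return [(-60,140,-195,345,0,60),(-15,30,-185,185,280,320),(-30,130,165,340,60,130),(-5,105,-151,-145,60,135),(-60,-30,-155,-140,60,125),(-20,60,y-40,y+40,80,125),(-49,-41,180-h*1e3-140,180-h*1e3+140,62,125),(-95,-49,hy-7,hy+7,70,135),]
def draw(im,cam,p,s,off):
    for b in boxes(p[3],p[4]):
        C=list(itertools.product(b[:2],b[2:4],b[4:]))
        for i,j in itertools.combinations(range(8),2):
            if bin(i^j).count("1")==1:
                q=[tuple(((fit.proj(cam,fit.W(p,C[k]))-off+.5)*s).astype(int).tolist()) for k in (i,j)]
                cv2.line(im,q[0],q[1],(0,255,255),1,cv2.LINE_AA)
    return im
if __name__=="__main__":
    import sys
    p=eval(sys.argv[1]);t=sys.argv[2]
    for cam,o,w,h in (("scene",(240,160),200,145),("top",(220,145),185,85)):
        im=cv2.imread(f"pics/{cam}0.png")[o[1]:o[1]+h,o[0]:o[0]+w]
        im=cv2.resize(im,None,fx=4,fy=4,interpolation=cv2.INTER_CUBIC)
        im2=draw(im.copy(),cam,p,4,np.array(o))
        cv2.imwrite(f"pics/ov_{cam}{t}.png",im2 )
E
python3 ov.py "[0.6018,-0.0447,0.0675,0.115,0.016]" a
```

```text
(no output)
```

View pics/ov_scenea.png

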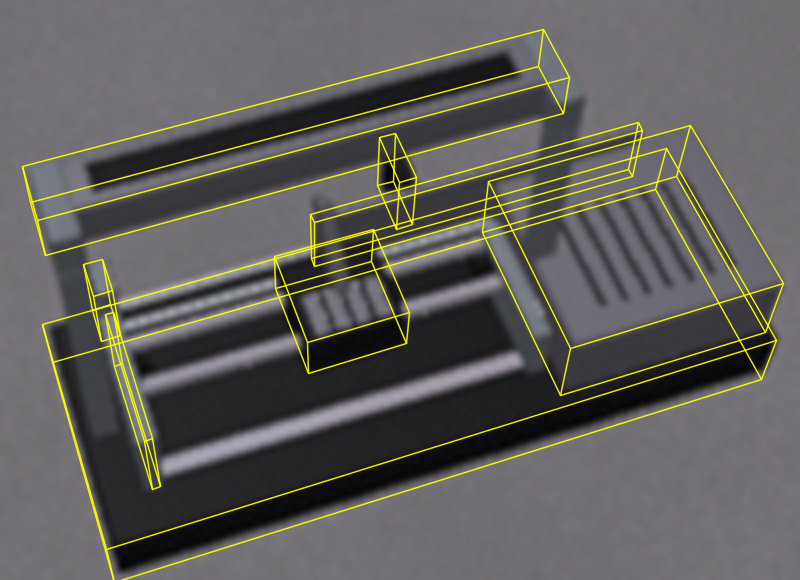

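View pics/ov_topa.png

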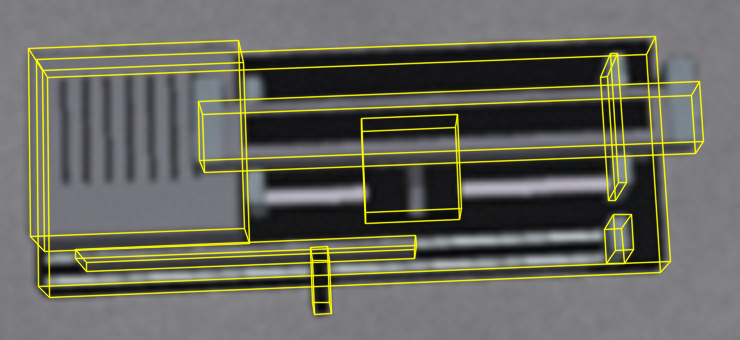

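The overlay fits to within a few pixels. I'll move to a tilted standoff in front of the fin and refine with the wrist camera.

```bash
cat > plan.py <<'E'
from cell import arm
import numpy as np,fit
from scipy.spatial.transform import Rotation as R
def goal(p,X,tilt,back):
    """TCP pos & R for grasp point at printer point X(mm), back mm retreat along tool; returns pos,R"""
    Rz=R.from_euler('z',p[2]); t=np.radians(tilt)
    z=np.array([np.sin(t),0,-np.cos(t)]);y=np.array([0,1.,0]);x=np.cross(y,z)
    Rt=Rz*R.from_matrix(np.c_[x,y,z])
    return fit.W(p,np.array(X)+(19-back)*z),Rt
def delta(pos,Rt):
    s=arm.state();c=R.from_euler('xyz',s["orientation"],degrees=True)
    return (pos-s["ee_pos"]).round(4),((Rt*c.inv()).as_rotvec()).round(4),s["time"]
E
python3 - <<'E'
from plan import *
p=[0.6018,-0.0447,0.0675,0.115,0.016]
print(delta(*goal(p,(-6,25,159),40,200)));print(goal(p,(-6,25,159),40,200)[0])
E
```

```text
(array([ 0.3001, -0.4953,  0.0663]), array([-0.1039, -0.6957,  0.4135]), 0.8)
[ 0.47804783 -0.02800892  0.29765404]
```

>>> servo_tool --travel '[[0.01,-0.02,0.02],[0.02,-0.035,0.02],[0.028,-0.045,0.015],[0.028,-0.045,0.011],[0.028,-0.045,0],[0.028,-0.045,0],[0.028,-0.045,0],[0.028,-0.045,0],[0.028,-0.045,0],[0.028,-0.045,0],[0.026,-0.045,0],[0.02,-0.035,0]]' --twist '[[-0.0087,-0.058,0.0345],[-0.0087,-0.058,0.0345],[-0.0087,-0.058,0.0345],[-0.0087,-0.058,0.0345],[-0.0087,-0.058,0.0345],[-0.0087,-0.058,0.0345],[-0.0087,-0.058,0.0345],[-0.0087,-0.058,0.0345],[-0.0087,-0.058,0.0345],[-0.0087,-0.058,0.0345],[-0.0087,-0.058,0.0345],[-0.0087,-0.058,0.0345]]' --hand '[1,1,1,1,1,1,1,1,1,1,1,1]' --grip_force 25

```text
time: 2.3
ee_pos: [0.4702, -0.0135, 0.2972]
orientation: [179.6, 39.0, -177.0]
wrist_force: [1.1, 3.0, 0.0]
gripper_width: 1.0
```

>>> servo_tool --travel '[[0,-0.01,0],[0,0,0]]' --twist '[[0,0,0],[0,0,0]]' --hand '[1,1]'

```text
time: 2.55
ee_pos: [0.4694, -0.0223, 0.2966]
orientation: [179.5, 38.7, -177.2]
wrist_force: [0.6, -0.2, -0.1]
gripper_width: 1.004
```

```bash
python3 - <<'E'
from plan import *
import cv2
s=arm.state();print(s["time"],s["ee_pos"],s["orientation"])
m=arm.camera_model("wrist");im=arm.grab_frame("wrist");cv2.imwrite("pics/wrist1.png",im)
np.savez("w1.npz",K=m["camera_matrix"],R=m["R"],t=m["t"])
print("campos",-m["R"].T@m["t"],"fwd",m["R"][2])
for q in ["bar","dock_end","jamb","carriage_grip","hatch_handle","housing"]:
    r=arm.place_of("wrist",q);print(q,[(x["centre"],round(x["p"],2)) for x in r[:2]])
E
```

```text
2.55 [ 0.46940366 -0.02230359  0.2966132 ] [ 179.45779244   38.7214807  -177.19912165]
campos [ 0.31435684 -0.03197123  0.35760278] fwd [ 0.8403706   0.04971071 -0.53972781]
bar [([293.2, 286.7], 0.71)]
dock_end [([196.4, 198.1], 0.93)]
jamb [([174.9, 148.4], 0.84)]
carriage_grip [([314.3, 189.7], 0.69), ([292.6, 286.3], 0.38)]
hatch_handle [([383.3, 110.4], 0.66)]
housing [([477.0, 196.3], 0.75)]
```

View pics/wrist1.png

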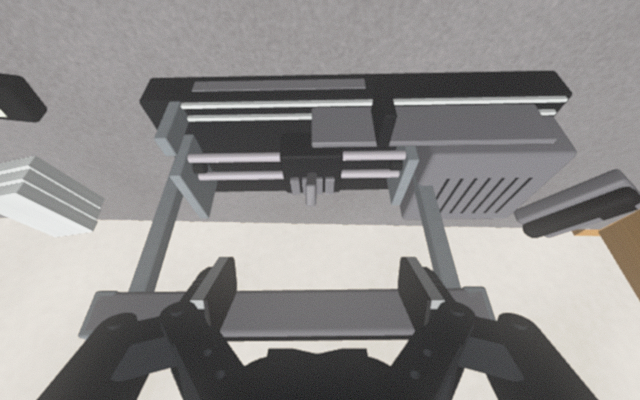

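The wrist view is upside down. It shows the fin at (311,190), the handle at (383,115), the door from x=313 to 560, the jamb at (172,130) and the bar beneath the open fingers. I'll refit with these added.

```bash
cat > fit2.py <<'E'
import fit,numpy as np
from scipy.optimize import least_squares
w=np.load("w1.npz");fit.cm["wrist"]=dict(camera_matrix=w["K"],R=w["R"],t=w["t"])
fit.obs["wrist"]=dict(bar=(293.2,286.7),dock_end=(196.4,198.1),jamb=(174.9,148.4),carriage_grip=(314.3,189.7),hatch_handle=(383.3,110.4),housing=(477,196.3))
if __name__=="__main__":
    r=least_squares(fit.res,[.6,-.04,.06,.11,.02],loss="soft_l1");print(r.x)
    k=[(c,q) for c in fit.obs for q in fit.obs[c]]
    for a,b in zip(k,fit.res(r.x).reshape(-1,2).round(1).tolist()):print(a,b)
    import cv2,ov
    im=cv2.imread("pics/wrist1.png");cv2.imwrite("pics/ovw.png",ov.draw(im,"wrist",r.x,1,np.zeros(2)))
    from plan import *
    p=r.x;y=-90+p[3]*1e3
    print(goal(p,(-6,y,159),40,0)[0])
    print(delta(*goal(p,(-6,y,159),40,0)))
E
python3 fit2.py
```

```text
[ 0.60158352 -0.04063641  0.06794876  0.11219441  0.02129417]
('scene', 'bar') [2.9, -1.1]
('scene', 'dock_end') [-2.9, 1.9]
('scene', 'housing') [2.0, -2.5]
('scene', 'jamb') [0.7, 0.1]
('scene', 'carriage_grip') [0.0, -3.1]
('scene', 'hatch_handle') [-1.3, -1.1]
('scene', 'printer') [2.3, 2.1]
('top', 'bar') [-5.2, 1.2]
('top', 'dock_end') [-0.8, 2.6]
('top', 'housing') [-1.4, -2.1]
('top', 'jamb') [-0.8, -1.2]
('top', 'carriage_grip') [-0.5, 3.0]
('top', 'hatch_handle') [-0.2, -2.9]
('top', 'printer') [1.0, -2.2]
('wrist', 'bar') [-2.7, 0.4]
('wrist', 'dock_end') [1.3, 1.0]
('wrist', 'jamb') [-1.0, -1.3]
('wrist', 'carriage_grip') [-0.3, -1.0]
('wrist', 'hatch_handle') [0.2, 2.1]
('wrist', 'housing') [-0.7, -3.4]
[ 0.60627522 -0.01807138  0.14444516]
(array([ 0.1365,  0.0029, -0.1523]), array([-0.0056, -0.0218,  0.0094]), 2.9)
```

View pics/ovw.png

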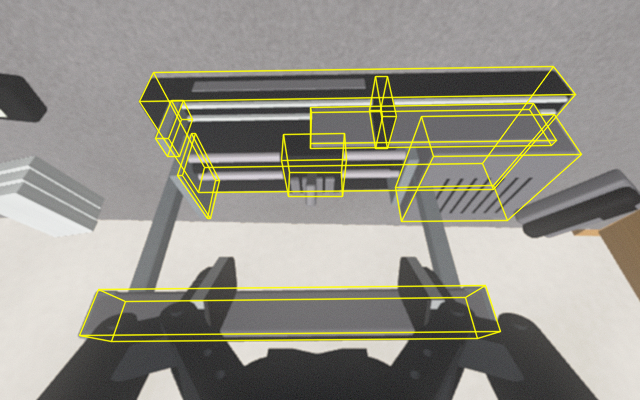

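>>> servo_tool --travel '[[0.012,0.001,-0.01],[0.014,0.001,-0.014],[0.014,0.001,-0.016],[0.014,0,-0.016],[0.014,0,-0.016],[0.014,0,-0.016],[0.014,0,-0.016],[0.013,0,-0.016],[0,0,0]]' --twist '[[-0.002,-0.007,0.003],[-0.002,-0.007,0.003],[-0.002,-0.008,0.003],[0,0,0],[0,0,0],[0,0,0],[0,0,0],[0,0,0],[0,0,0]]' --hand '[1,1,1,1,1,1,1,1,1]'

```text
time: 4.03
ee_pos: [0.5784, -0.0183, 0.1752]
orientation: [-180.0, 39.9, -176.2]
wrist_force: [-1.2, -0.1, 0.3]
gripper_width: 1.001
```

```bash
python3 - <<'E'
from plan import *
import cv2,fit2
p=[0.6016,-0.0406,0.068,0.112,0.021]
s=arm.state();print(s["time"],s["ee_pos"],s["orientation"])
m=arm.camera_model("wrist");im=arm.grab_frame("wrist");cv2.imwrite("pics/wrist2.png",im)
fit.cm["wrist"]=m
r=arm.place_of("wrist","carriage_grip");print([(x["centre"],round(x["p"],2)) for x in r[:2]])
print(fit.proj("wrist",fit.W(p,(-6,22,159))))
print(delta(*goal(p,(-6,22,159),40,0)))
E
```

```text
4.025 [ 0.57836011 -0.01832427  0.17517924] [-179.99953772   39.86698274 -176.1803862 ]
[([310.4, 245.1], 0.81)]
[315.25915282 243.00932294]
(array([ 0.0278,  0.0003, -0.0324]), array([ 0.0004, -0.0001,  0.0016]), 4.125)
```

View pics/wrist2.png

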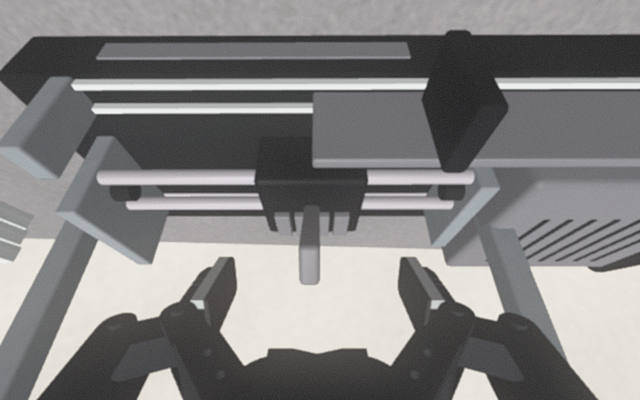

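The fin at (310,245) sits centred between the pads. I'll advance and close.

>>> servo_tool --travel '[[0.01,-0.001,-0.011],[0.009,-0.001,-0.011],[0.009,0,-0.01],[0,0,0],[0,0,0],[0,0,0],[0,0,0],[0,0,0],[0,0,0]]' --twist '[[0,0,0],[0,0,0],[0,0,0],[0,0,0],[0,0,0],[0,0,0],[0,0,0],[0,0,0],[0,0,0]]' --hand '[1,1,1,-0.4,-1,-1,-1,-1,-1]' --grip_force 25

```text
time: 5.25
ee_pos: [0.6068, -0.0209, 0.1451]
orientation: [-180.0, 40.0, -176.2]
wrist_force: [-6.5, -0.6, 6.7]
gripper_width: 0.134
```

```bash
cat > look.py <<'E'
from plan import *
import cv2,sys,fit2
s=arm.state();print(s["time"],s["ee_pos"],s["orientation"],s["wrist_force"].round(1),s["wrist_torque"].round(2),s["gripper_width"])
p=[0.6016,-0.0406,0.068]
print("grasp pt printer mm",((R.from_euler('z',p[2]).inv().apply(s["ee_pos"]-0.019*R.from_euler('xyz',s["orientation"],degrees=True).as_matrix()[:,2]-[p[0],p[1],0]))*1e3).round(1))
for c in sys.argv[2:]:
    cv2.imwrite(f"pics/{c}{sys.argv[1]}.png",arm.grab_frame(c))
E
python3 look.py 3 wrist
```

```text
5.25 [ 0.60677052 -0.02087142  0.14506657] [-179.96420176   40.04718495 -176.19329954] [-6.5 -0.6  6.7] [0.   0.76 0.25] 0.1339560907690734
grasp pt printer mm [ -5.7  19.4 159.6]
```

View pics/wrist3.png

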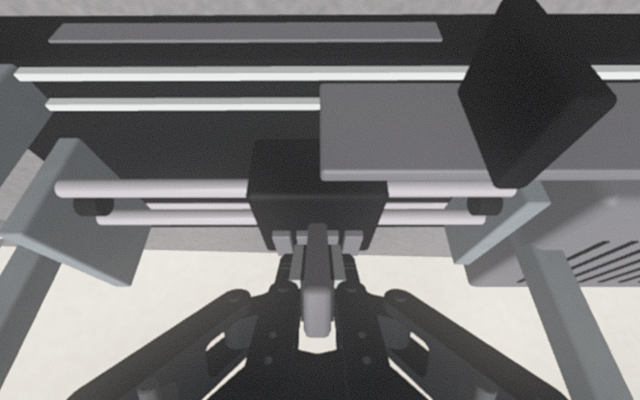

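The fin is gripped (opening about 11.4 mm). Now sliding towards the housing end.

>>> servo_tool --travel '[[-0.0003,0.004,0],[-0.0005,0.007,0],[-0.0005,0.008,0],[-0.0005,0.008,0],[-0.0005,0.008,0],[-0.0005,0.008,0],[-0.0005,0.008,0],[-0.0005,0.007,0],[-0.0003,0.004,0]]' --twist '[[0,0,0],[0,0,0],[0,0,0],[0,0,0],[0,0,0],[0,0,0],[0,0,0],[0,0,0],[0,0,0]]' --hand '[-1,-1,-1,-1,-1,-1,-1,-1,-1]'

```text
time: 6.42
ee_pos: [0.6025, 0.0411, 0.1451]
orientation: [-179.9, 40.0, -176.2]
wrist_force: [-11.2, -4.0, 11.0]
gripper_width: 0.14
```

```bash
python3 look.py 4 wrist
```

```text
6.425 [0.60249083 0.04111941 0.14508277] [-179.93319714   40.04311003 -176.19360645] [-11.2  -4.   11. ] [-0.35  1.   -0.07] 0.13977070392697172
grasp pt printer mm [ -5.8  81.5 159.6]
```

View pics/wrist4.png

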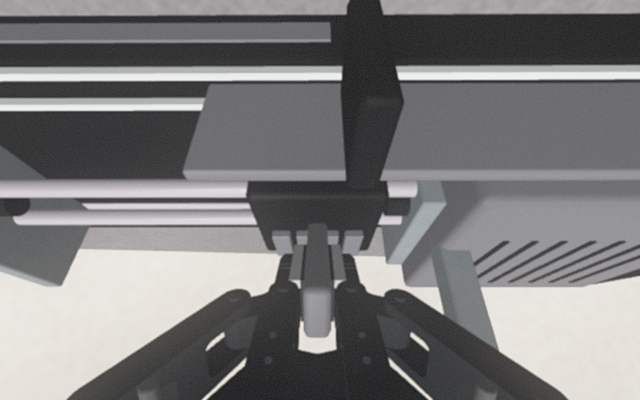

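>>> servo_tool --travel '[[-0.0002,0.003,0],[-0.0002,0.003,0],[-0.0001,0.002,0],[0,0,0]]' --twist '[[0,0,0],[0,0,0],[0,0,0],[0,0,0]]' --hand '[-1,-1,-1,-1]'

```text
time: 6.98
ee_pos: [0.602, 0.0487, 0.1451]
orientation: [-179.9, 40.0, -176.2]
wrist_force: [-13.1, -5.1, 12.8]
gripper_width: 0.135
```

>>> servo_tool --travel '[[-0.0001,0.002,0],[0,0,0]]' --twist '[[0,0,0],[0,0,0]]' --hand '[-1,-1]'

```text
time: 7.22
ee_pos: [0.602, 0.0487, 0.1451]
orientation: [-179.7, 40.0, -176.3]
wrist_force: [-14.4, -21.1, 13.2]
gripper_width: 0.134
```

>>> servo_tool --travel '[[-0.0001,0.002,0],[0,0,0]]' --twist '[[0,0,0],[0,0,0]]' --hand '[-1,-1]'

```text
time: 7.48
ee_pos: [0.602, 0.0488, 0.1451]
orientation: [-179.5, 40.0, -176.4]
wrist_force: [-12.9, -36.0, 14.4]
gripper_width: 0.135
```

```bash
python3 look.py 5 wrist
```

```text
7.475 [0.60195755 0.04876814 0.14507081] [-179.51308495   40.04019052 -176.37046335] [-12.9 -36.   14.4] [-4.53  0.94 -3.5 ] 0.13498869247253076
grasp pt printer mm [ -5.8  89.4 159.6]
```

View pics/wrist5.png

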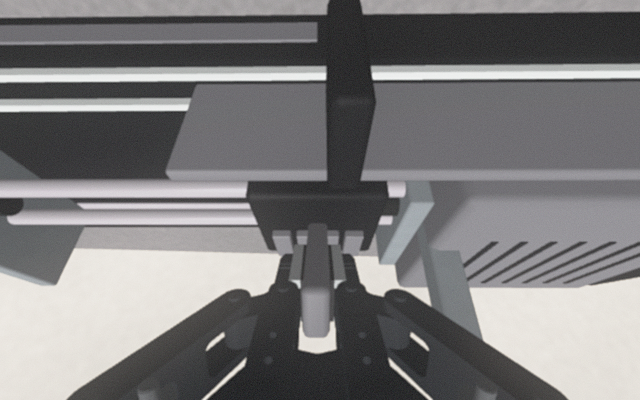

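The carriage is firmly against the housing-end stop: the force rose to 36 N with no further motion, at y 89.4. Now back the other way.

>>> servo_tool --travel '[[0.0002,-0.003,0],[0.0003,-0.005,0],[0.0005,-0.008,0],[0.0006,-0.009,0],[0.0006,-0.009,0],[0.0006,-0.009,0],[0.0006,-0.009,0],[0.0006,-0.009,0],[0.0006,-0.009,0],[0.0006,-0.009,0],[0.0006,-0.009,0],[0.0006,-0.009,0]]' --twist '[[0,0,0],[0,0,0],[0,0,0],[0,0,0],[0,0,0],[0,0,0],[0,0,0],[0,0,0],[0,0,0],[0,0,0],[0,0,0],[0,0,0]]' --hand '[-1,-1,-1,-1,-1,-1,-1,-1,-1,-1,-1,-1]'

```text
time: 9.02
ee_pos: [0.6084, -0.0437, 0.1451]
orientation: [180.0, 40.1, -176.2]
wrist_force: [-5.5, 2.9, 5.8]
gripper_width: 0.138
```

```bash
python3 look.py 6
```

```text
9.025 [ 0.608397   -0.04374907  0.14512376] [ 179.99612982   40.05753231 -176.17428274] [-5.5  2.9  5.8] [0.52 0.63 0.61] 0.13811049266826028
grasp pt printer mm [ -5.7  -3.6 159.7]
```

>>> servo_tool --travel '[[0.0006,-0.009,0],[0.0006,-0.009,0],[0.0006,-0.009,0],[0.0006,-0.009,0],[0.0006,-0.009,0],[0.0006,-0.009,0],[0.0006,-0.009,0],[0.0006,-0.008,0],[0.0003,-0.005,0],[0.0002,-0.003,0],[0,0,0]]' --twist '[[0,0,0],[0,0,0],[0,0,0],[0,0,0],[0,0,0],[0,0,0],[0,0,0],[0,0,0],[0,0,0],[0,0,0],[0,0,0]]' --hand '[-1,-1,-1,-1,-1,-1,-1,-1,-1,-1,-1]'

```text
time: 10.4
ee_pos: [0.6139, -0.1234, 0.1451]
orientation: [-179.9, 40.1, -176.2]
wrist_force: [-2.4, -0.5, 5.1]
gripper_width: 0.137
```

```bash
python3 look.py 7
```

```text
10.4 [ 0.61394978 -0.1233764   0.14511857] [-179.93773955   40.06031535 -176.1986096 ] [-2.4 -0.5  5.1] [0.03 0.37 0.25] 0.13687714438960671
grasp pt printer mm [ -5.5 -83.4 159.7]
```

>>> servo_tool --travel '[[0.0002,-0.003,0],[0.0002,-0.003,0],[0,0,0]]' --twist '[[0,0,0],[0,0,0],[0,0,0]]' --hand '[-1,-1,-1]'

```text
time: 10.78
ee_pos: [0.6143, -0.1292, 0.1451]
orientation: [-180.0, 40.1, -176.2]
wrist_force: [-2.6, 0.5, 4.5]
gripper_width: 0.13
```

>>> servo_tool --travel '[[0.0001,-0.002,0],[0,0,0]]' --twist '[[0,0,0],[0,0,0]]' --hand '[-1,-1]'

```text
time: 11.02
ee_pos: [0.6145, -0.131, 0.1451]
orientation: [-180.0, 40.1, -176.2]
wrist_force: [-1.7, 2.9, 4.8]
gripper_width: 0.142
```

>>> servo_tool --travel '[[0.0001,-0.002,0],[0,0,0]]' --twist '[[0,0,0],[0,0,0]]' --hand '[-1,-1]'

```text
time: 11.28
ee_pos: [0.6145, -0.131, 0.1451]
orientation: [179.8, 40.1, -176.1]
wrist_force: [-5.2, 17.9, 10.7]
gripper_width: 0.132
```

```bash
python3 look.py 8 wrist
```

```text
11.275 [ 0.61447844 -0.13102345  0.14507076] [ 179.83094087   40.08464241 -176.12561527] [-5.2 17.9 10.7] [2.34 0.05 2.07] 0.13238154861106982
grasp pt printer mm [ -5.5 -91.1 159.6]
```

View pics/wrist8.png

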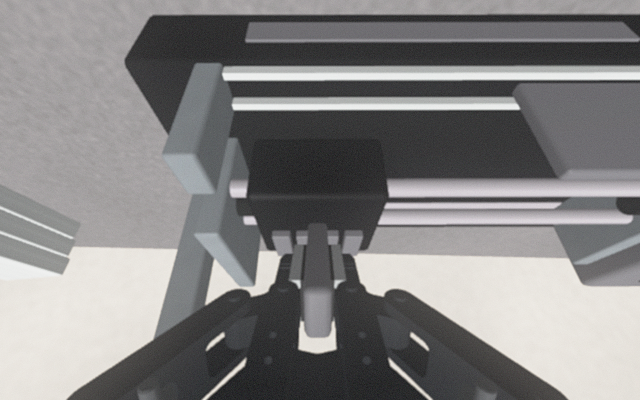

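The carriage is home: blocked at y −91.1, a stroke of about 180 mm, and pressed with 18 N. I'll open only part way because the end plate is close, then retreat.

>>> servo_tool --travel '[[0,0,0],[0,0,0],[0,0,0],[-0.006,-0.0004,0.008],[-0.01,-0.0007,0.012],[-0.015,-0.001,0.018],[-0.02,-0.001,0.024],[-0.02,-0.001,0.024],[-0.02,-0.001,0.024],[-0.01,0,0.01],[0,0,0]]' --twist '[[0,0,0],[0,0,0],[0,0,0],[0,0,0],[0,0,0],[0,0,0],[0,0,0],[0,0,0],[0,0,0],[0,0,0],[0,0,0]]' --hand '[-0.4,-0.4,-0.4,-0.4,-0.4,-0.4,-0.4,-0.4,-0.4,-0.4,-0.4]'

```text
time: 12.7
ee_pos: [0.513, -0.1384, 0.2661]
orientation: [-179.9, 40.1, -176.2]
wrist_force: [0.3, 0.4, -0.1]
gripper_width: 0.297
```

```bash
python3 look.py 9 wrist top; python3 - <<'E'
from plan import *
import cv2,fit2
p=[0.6016,-0.0406,0.068,0,0.021]
m=arm.camera_model("wrist");arm.grab_frame("wrist");fit.cm["wrist"]=m
P=fit.pts(0,.021)
for c in("wrist","top"):
  for q in("hatch_handle","carriage_grip","jamb","dock_end"):
    r=arm.place_of(c,q);print(c,q,[(x["centre"],round(x["p"],2)) for x in r[:2]],fit.proj(c,fit.W(p,P[q])).round(1))
for back in(0,100):print(goal(p,(-80,99,118),40,back)[0],delta(*goal(p,(-80,99,118),40,back)))
E
```

```text
12.7 [ 0.51304294 -0.13837112  0.26610694] [-179.87803757   40.12859691 -176.18732807] [ 0.3  0.4 -0.1] [-0.03  0.53 -0.02] 0.29653095983264594
grasp pt printer mm [-107.2  -91.5  280.6]
wrist hatch_handle [([530.9, 101.6], 0.94)] [529.2 102.3]
wrist carriage_grip [([317.1, 190.6], 0.65)] [319.1 191. ]
wrist jamb [([266.6, 143.2], 0.76)] [268.5 140.3]
wrist dock_end [([271.8, 195.7], 0.78)] [275.  199.8]
top hatch_handle [([300.2, 218.7], 0.74)] [300.  216.7]
top carriage_grip [([353.3, 186.8], 0.93)] [357.  189.6]
top jamb [([372.2, 203.4], 0.63)] [371.9 202.7]
top dock_end [([371.9, 172.9], 0.84), ([452.5, 211.8], 0.19)] [371.9 173.9]
[0.52724281 0.05356523 0.10344516] (array([ 0.014 ,  0.1915, -0.161 ]), array([ 0.0003, -0.0001,  0.002 ]), 13.25)
[0.46311261 0.04919765 0.1800496 ] (array([-0.0502,  0.1871, -0.0844]), array([ 0.0003, -0.0001,  0.002 ]), 13.25)
```

View pics/wrist9.png

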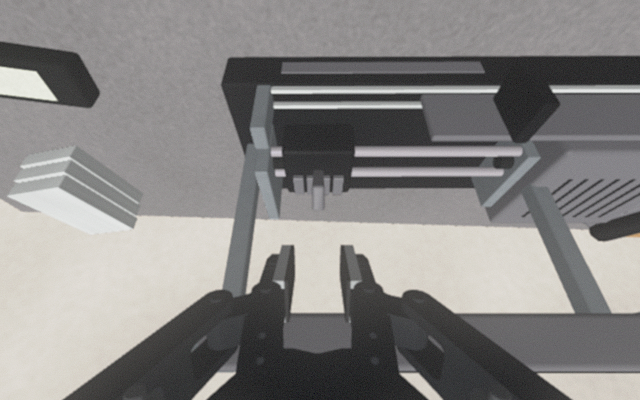

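The carriage stayed home after release, with its fin at (318,190) as predicted. The handle at (530,100) also matches the model. Moving to the handle.

>>> servo_tool --travel '[[-0.015,0.015,0],[-0.015,0.035,-0.01],[-0.01,0.04,-0.02],[-0.01,0.04,-0.02],[0,0.035,-0.02],[0,0.02,-0.014],[0,0.002,0],[0,0,0]]' --twist '[[0,0,0],[0,0,0],[0,0,0],[0,0,0],[0,0,0],[0,0,0],[0,0,0],[0,0,0]]' --hand '[0,0.4,0.4,0.4,0.4,0.4,0.4,0.4]'

```text
time: 14.25
ee_pos: [0.4635, 0.0489, 0.1812]
orientation: [-180.0, 40.0, -176.2]
wrist_force: [-0.0, -0.6, -0.4]
gripper_width: 0.7
```

```bash
python3 look.py 10 wrist; python3 - <<'E'
from plan import *
p=[0.6016,-0.0406,0.068,0,0.021]
print(delta(*goal(p,(-80,99,118),40,0)))
E
```

```text
14.25 [0.46351111 0.04885696 0.18119084] [-179.9613859    40.03627577 -176.17729644] [-0.  -0.6 -0.4] [-0.03  0.58  0.03] 0.7003901771355433
grasp pt printer mm [-143.9   98.7  195.7]
(array([ 0.0636,  0.0051, -0.0779]), array([0.0005, 0.0011, 0.0026]), 14.3)
```

View pics/wrist10.png

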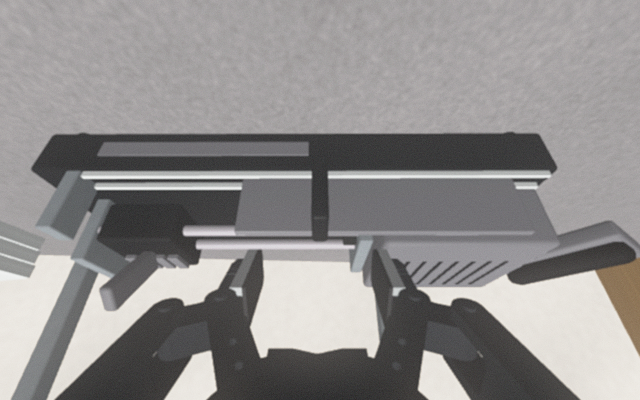

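The handle at (320,205) is centred. Approaching and gripping.

>>> servo_tool --travel '[[0.008,0.0006,-0.01],[0.012,0.001,-0.015],[0.014,0.001,-0.017],[0.014,0.001,-0.017],[0.01,0.0008,-0.012],[0.006,0.0005,-0.007],[0,0,0],[0,0,0],[0,0,0],[0,0,0],[0,0,0]]' --twist '[[0,0,0],[0,0,0],[0,0,0],[0,0,0],[0,0,0],[0,0,0],[0,0,0],[0,0,0],[0,0,0],[0,0,0],[0,0,0]]' --hand '[0.4,0.4,0.4,0.4,0.4,0.4,-0.4,-1,-1,-1,-1]' --grip_force 25

```text
time: 15.68
ee_pos: [0.5273, 0.0539, 0.1034]
orientation: [-180.0, 40.1, -176.2]
wrist_force: [-5.0, -2.3, 6.5]
gripper_width: 0.158
```

```bash
python3 look.py 11 wrist
```

```text
15.675 [0.52728721 0.05386852 0.10335077] [-179.95403771   40.07453406 -176.19095527] [-5.  -2.3  6.5] [-0.18  0.65  0.09] 0.15809059090180655
grasp pt printer mm [-80.   99.3 117.9]
```

View pics/wrist11.png

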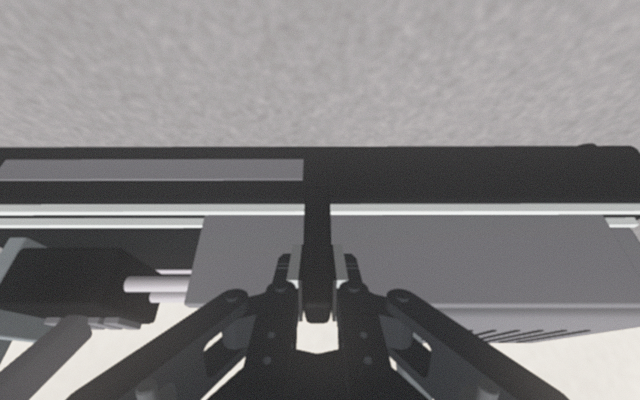

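>>> servo_tool --travel '[[0.0002,-0.003,0],[0.0003,-0.005,0],[0.0005,-0.007,0],[0.0005,-0.008,0],[0.0005,-0.008,0],[0.0005,-0.008,0],[0.0005,-0.008,0],[0.0005,-0.008,0],[0.0005,-0.008,0],[0.0005,-0.008,0],[0.0005,-0.008,0],[0.0005,-0.008,0]]' --twist '[[0,0,0],[0,0,0],[0,0,0],[0,0,0],[0,0,0],[0,0,0],[0,0,0],[0,0,0],[0,0,0],[0,0,0],[0,0,0],[0,0,0]]' --hand '[-1,-1,-1,-1,-1,-1,-1,-1,-1,-1,-1,-1]'

```text
time: 17.23
ee_pos: [0.5334, -0.0335, 0.1034]
orientation: [-180.0, 40.1, -176.2]
wrist_force: [3.6, 2.6, 3.3]
gripper_width: 0.158
```

```bash
python3 look.py 12 wrist
```

```text
17.225 [ 0.53337813 -0.03351309  0.10336312] [-179.95868774   40.09840314 -176.17692072] [3.6 2.6 3.3] [ 0.56 -0.34  0.59] 0.1582048610072999
grasp pt printer mm [-79.8  11.7 117.9]
```

View pics/wrist12.png

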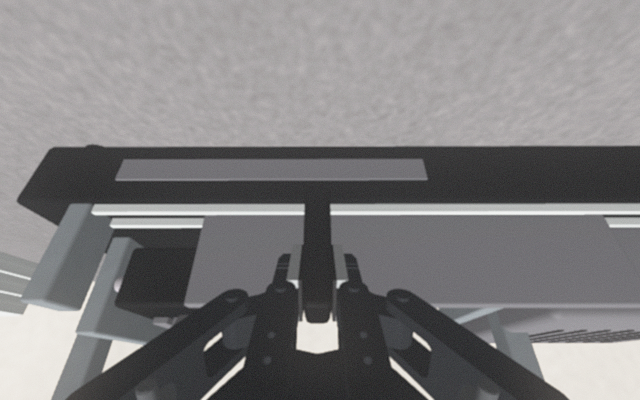

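>>> servo_tool --travel '[[0.0005,-0.008,0],[0.0005,-0.008,0],[0.0005,-0.008,0],[0.0005,-0.008,0],[0.0005,-0.008,0],[0.0005,-0.008,0],[0.0005,-0.007,0],[0.0003,-0.005,0],[0.0002,-0.003,0],[0,0,0]]' --twist '[[0,0,0],[0,0,0],[0,0,0],[0,0,0],[0,0,0],[0,0,0],[0,0,0],[0,0,0],[0,0,0],[0,0,0]]' --hand '[-1,-1,-1,-1,-1,-1,-1,-1,-1,-1]'

```text
time: 18.52
ee_pos: [0.5377, -0.0967, 0.1034]
orientation: [-179.9, 40.1, -176.2]
wrist_force: [15.0, -0.1, -4.3]
gripper_width: 0.161
```

>>> servo_tool --travel '[[0.0002,-0.003,0],[0.0001,-0.002,0],[0,0,0]]' --twist '[[0,0,0],[0,0,0],[0,0,0]]' --hand '[-1,-1,-1]'

```text
time: 18.9
ee_pos: [0.5381, -0.1014, 0.1034]
orientation: [-179.9, 40.1, -176.2]
wrist_force: [16.1, 1.7, -4.5]
gripper_width: 0.158
```

>>> servo_tool --travel '[[0.0001,-0.002,0],[0,0,0]]' --twist '[[0,0,0],[0,0,0]]' --hand '[-1,-1]'

```text
time: 19.15
ee_pos: [0.5382, -0.1033, 0.1034]
orientation: [-179.9, 40.1, -176.2]
wrist_force: [17.2, 3.0, -5.7]
gripper_width: 0.158
```

```bash
python3 look.py 13 wrist
```

```text
19.15 [ 0.53817343 -0.10333689  0.1033679 ] [-179.93688494   40.11138068 -176.15516532] [17.2  3.  -5.7] [ 0.4  -1.2   0.37] 0.15816340783646218
grasp pt printer mm [-79.8 -58.3 117.9]
```

View pics/wrist13.png

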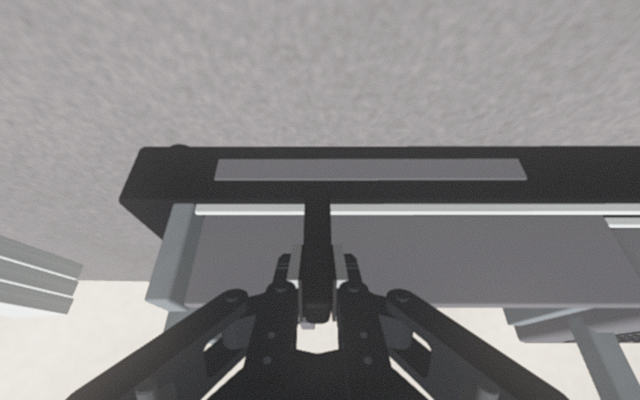

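>>> servo_tool --travel '[[0.0008,-0.002,0],[0,0,0]]' --twist '[[0,0,0],[0,0,0]]' --hand '[-1,-1]'

```text
time: 19.45
ee_pos: [0.5384, -0.1055, 0.1033]
orientation: [-179.9, 40.1, -176.2]
wrist_force: [-1.9, 1.1, 9.3]
gripper_width: 0.158
```

>>> servo_tool --travel '[[0.0003,-0.002,0],[0,0,0]]' --twist '[[0,0,0],[0,0,0]]' --hand '[-1,-1]'

```text
time: 19.7
ee_pos: [0.5385, -0.1063, 0.1033]
orientation: [179.9, 40.1, -176.2]
wrist_force: [-7.3, 11.6, 17.2]
gripper_width: 0.158
```

>>> servo_tool --travel '[[0.0001,-0.001,0],[0,0,0]]' --twist '[[0,0,0],[0,0,0]]' --hand '[-1,-1]'

```text
time: 19.95
ee_pos: [0.5385, -0.1063, 0.1033]
orientation: [179.8, 40.1, -176.1]
wrist_force: [-9.7, 19.8, 20.7]
gripper_width: 0.157
```

The door is against the jamb: blocked at handle y ≈ −61 with 20 N. Releasing and retreating.

>>> servo_tool --travel '[[0,0,0],[0,0,0],[0,0,0],[0,0,0],[-0.006,-0.0004,0.008],[-0.01,-0.0007,0.012],[-0.015,-0.001,0.018],[-0.02,-0.001,0.024],[-0.02,-0.001,0.024],[-0.015,-0.001,0.018],[-0.006,0,0.008],[0,0,0]]' --twist '[[0,0,0],[0,0,0],[0,0,0],[0,0,0],[0,0,0],[0,0,0],[0,0,0],[0,0,0],[0,0,0],[0,0,0],[0,0,0],[0,0,0]]' --hand '[-0.4,-0.4,-0.4,-0.4,-0.4,-0.4,-0.4,-0.4,-0.4,-0.4,-0.4,-0.4]'

```text
time: 21.45
ee_pos: [0.4464, -0.1134, 0.2152]
orientation: [-179.9, 40.1, -176.2]
wrist_force: [0.0, -0.6, 0.0]
gripper_width: 0.299
```

```bash
python3 look.py 14 wrist top scene; python3 - <<'E'
from plan import *
import cv2,fit2
p=[0.6016,-0.0406,0.068]
m=arm.camera_model("wrist");arm.grab_frame("wrist");fit.cm["wrist"]=m
P=fit.pts(0,.18)
for c in("wrist","top","scene"):
  for q in("hatch_handle","carriage_grip","jamb","dock_end"):
    r=arm.place_of(c,q);print(c,q,[(x["centre"],round(x["p"],2)) for x in r[:1]],fit.proj(c,fit.W(p,P[q])).round(1))
E
```

```text
21.45 [ 0.44644826 -0.1134349   0.21520172] [-179.91663824   40.07546996 -176.19691314] [ 0.  -0.6  0. ] [-0.04  0.58  0.05] 0.29909444229131127
grasp pt printer mm [-172.   -62.1  229.7]
wrist hatch_handle [([317.5, 190.6], 0.84)] [319.5 189.4]
wrist carriage_grip [([292.1, 258.6], 0.97)] [293.  259.7]
wrist jamb [([242.7, 216.0], 0.82)] [245.8 217.2]
wrist dock_end [([253.7, 256.5], 0.89)] [256.3 257.1]
top hatch_handle [([344.8, 216.8], 0.72)] [348.  214.7]
top carriage_grip [([356.6, 187.0], 0.6)] [357.  189.6]
top jamb [([372.7, 204.8], 0.81)] [371.9 202.7]
top dock_end [([372.4, 174.5], 0.74)] [371.9 173.9]
scene hatch_handle [([292.8, 216.1], 0.77)] [290.  214.5]
scene carriage_grip [([286.3, 232.5], 0.9)] [286.4 227.5]
scene jamb [([266.3, 229.1], 0.97)] [267.7 227.9]
scene dock_end [([276.4, 251.9], 0.9)] [273.9 252.6]
```

View pics/wrist14.png

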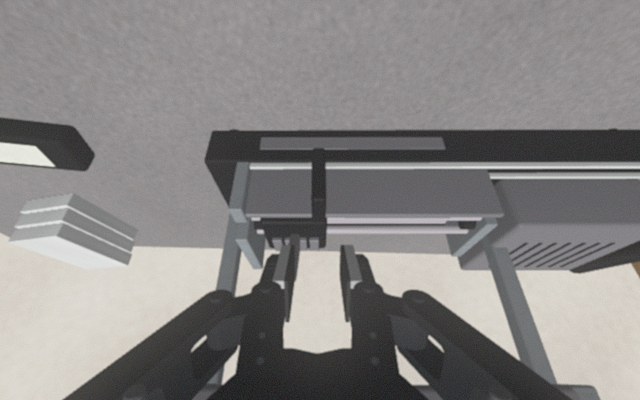

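View pics/scene14.png

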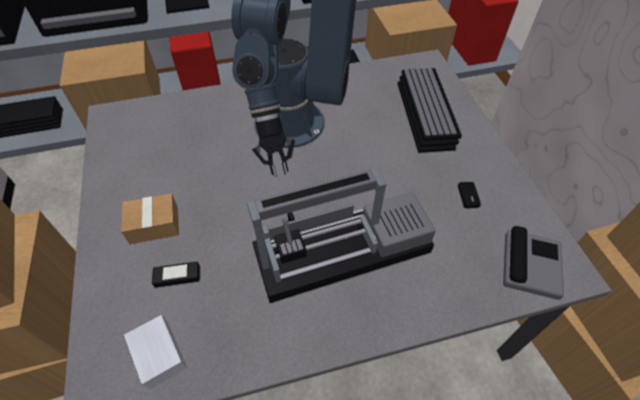

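In the wrist view the door's leading edge meets the jamb at (247,190), and the carriage is docked. In the scene view the loose objects are where they started and the arm is clear.

```bash
python3 -c "
from cell import arm
print(arm.close_job())"
```

```text
the job is handed in; nothing more can be done
None
```

The carriage check and the door closing are both done, in the order you asked, and the job is handed in at about 22 s of the 54 s allowed.

- **Carriage:** I gripped the fin under the bar and slid it at about 7 cm/s. It stopped against the housing-end stop, where the force rose to about 36 N with no more movement. I then slid it back about 180 mm until it stopped against the taller end plate, at about 18 N, and let go.
- **Dust door:** I pinched the handle and slid it at about 6 cm/s until it blocked against the jamb at about 20 N. Then I let go and backed away.

**Last checks:** The carriage and handle positions found in all three cameras agree with home and fully closed to within about 5 pixels. The wrist picture shows the door edge at the jamb. The wrist force is near zero, the gripper is clear, and the loose items look unmoved. None of the checks failed. While sliding the door I saw up to about 17 N of sideways force from a slight misalignment, which I corrected before it closed.

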